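# Lock the service cover of a lab module with its quarter-turn cam

## Robot

A 7-joint arm with a two-finger parallel gripper is mounted at the origin on the work surface. World frame = base frame: x ahead of the robot, y to its left, z up, the work surface at z = 0. Lengths are in m, angles in rad, forces in N, time in s.
With the tool pointing down it reaches from about 0.4 to 0.85 m from the base axis. Payload 10.4 kg.
Tool frame: the origin (TCP) lies on the centre line of the jaws, within the pads' length; the fingertips stand 17 mm ahead of it and the grasp point (between the pads) lies 2 mm behind it (manip.tcp_to_tips is the distance from the TCP to the fingertips, in m); z points along the fingers, x is the direction in which the jaws open and shut, and the axes are right-handed (so a half turn about z gives the same grasp; the last joint's range is limited). The gripper opens to 85 mm and grips with 20 to 120 N. Pads are 22 mm wide; open, the fingers measure 114 mm over their backs; the gripper's body (76 mm by 85 mm) begins 54 mm behind the grasp point. The pads swing forward as they close: fully open they stand 13 mm farther back than shut.
Start: joints at [-1.124, 0.332, -0.065, 1.46, 0.022, 1.35, -0.088], TCP at [0.283, 0.557, 0.215] pointing down, gripper open.
Joint ranges: [-2.6, 2.6], [-0.5, 2.12], [-1.47, 1.34], [0.16, 2.42], [-1.27, 4.41], [0.06, 2.06], [-2.6, 2.6]. Speed limits (rad/s): [2.22, 2.22, 2.79, 2.79, 3.14, 3.14, 3.14].

## Interface

Orientations are given as a unit quaternion [x, y, z, w].
In Python, from workcell import manip gives the robot as it stands.
- The arm moves only by the shell command python3 -m pendant 'ROWS' [FORCE]. ROWS is JSON, a list of rows, each a list of 3 entries, a list of its own where there are three numbers: the shift along the world's x, y, z in cm, then the turn, a rotation vector about the world's x, y, z in degrees, then the closure in counts, from 0 (fully open) to 255 (shut). A call has 1 to 12 rows; each row shifts and turns the pose as measured when the row begins; what a row does not reach is not made up. A row lasts 1/8 s, in which the tool goes at most 62.5 mm and 10.7 degrees, less where a joint would pass 70% of its speed; a pose out of reach is approached as far as the arm can. A call is refused whole if a number of a shift passes 6.25 or a number of a turn 10.7, either way. A call with a gripper value outside its range is refused whole. The fingers move at their own pace and stop on an object; FORCE is the grip in N (left out, the last holds). Time passes only in rows, so rows that do not move let the fingers close. It gives the time, the measured TCP pose, the force and the opening at its end, in the units of the state.
- manip.get_obs(): the state, without advancing time (a new reading comes with each control period).
- manip.camera(name): name is "scene" or "top" or "wrist"; returns a dict with "pixels" (480x640x3 uint8, red, green, blue), "range_z" (480x640 float32, m along the optical axis (not along the pixel's ray), 0 where there is no reading), "K" (3x3 intrinsics, pixels), "origin" and "rotation" of the camera in the world; the wrist camera has in their place "hand_eye" (4x4, takes a point from camera to tool coordinates, whose origin is the TCP and whose axes are the tool frame's). Camera axes: x right, y down, z forward; pixel columns grow to the right and rows downward; lengths in m; the calibration is good to about 2 mm. The wrist camera is an equidistant fisheye: a pixel r from the principal point sees the ray r / f radians off the axis. A picture is of the moment at which its call begins: read the wrist's pose just before it.
- manip.hand_in(): hands the job in, once; it reports no verdict.
The state is a dict: "clock": time; "joint_pos": joint angles; "joint_velocities": joint speeds; "tau": joint torques, N m; "position": TCP position; "ee_rot": TCP orientation; "ft_force": force on the tool from outside, world axes, zero at the start; "torque": the same for the moment, N m; "grip_width": opening from 0.0 (shut) to 1.0 (fully open).
Only numpy, scipy, OpenCV 4.12 (cv2) and the standard library are available. Lean on these libraries where they do the work, as an engineer would, in place of code of your own. Each camera call takes 0.05 s, during which the arm holds its last target.

## Task

The sprung service cover of the white lab module stands ajar. With the fingertips, press it shut by pushing down in the slot of its blue quarter-turn cam, keep it down and turn the cam a quarter turn clockwise (seen from above) as far as it goes, so that its orange end points to the green mark and the cover stays locked when you let go. Do not pull the cover further open, and leave everything else on the bench where it is.

Things in the scene. Friction and masses are not known exactly. Their poses are not given: they have to be found in the camera images.
- module: White box-shaped lab module, fixed to the bench, 270 (its x) x 260 (its y) x 85 mm high, with an open well in its top. Origin: centre of its underside, on the bench. Its +x points away from the robot to the hinge side, -x is its front, z is up; it may be yawed up to 0.4 rad.
- cover (a joint): Hinge angle (rad) of the light grey cover on the module, 0 = shut, opening upwards at the front, up to 0.6. A spring holds it ajar at about 0.1 to 0.17; pressing it shut at the cam takes about 6 N, and it springs up again unless locked. Locked, it can rise only about 2.5 mm at the cam (0.016 rad).
- cover_hinge (a point): Middle of the cover's hinge line, which runs along the module's y, at module (x 100, y 0, z 85 mm); axes as the module's. The cover is a plate 8 mm thick that reaches 215 mm from here to the front and is 200 mm wide; shut, its top is 93 mm above the bench.
- cam (a joint): Angle (rad) of the blue cam in the cover: 0 = unlocked (slot along the module's y, orange slot end to its -y, at the white mark), growing clockwise seen from above to a hard stop at 1.571 = locked (slot along the module's x, orange slot end to the front, at the green mark). Starts at 0 to 0.25. Friction 0.1 N m, no spring.
- keeper (a point): Middle of the steel keeper bar inside the module's front wall, at module (x -78, y 0, z 78 mm), hidden when shut. A tongue under the cam's orange slot end must pass beneath this bar from about 0.5 rad on, so hold the cover down (within 2 mm of shut at the cam) while turning; turned too early, the tongue lies on the bar and the cover cannot shut.
- slot (a point): Centre of the slot's floor, on the cam's axis. Cam: disc of 72 mm diameter, 18 mm proud of the cover; slot 27 mm wide, 13 mm deep, through the whole diameter. Site y axis: along the slot (orange end at -y); z: up out of it. A fixed black collar as tall as the cam, 75 mm inside, 88 mm outside diameter, surrounds it. With the cover shut: module (x -60, y 0, z 98 mm).
- tube_rack: White rack with blood tubes with purple and red caps, 190 (x) x 75 (y) x 90 mm, loose, to the left (+y) of the module. Origin: centre of its underside. A bystander.
- specimen_jar: White jar with orange lid, 56 mm diameter, 62 mm high, loose, to the right (-y) of the module. Origin: centre of its underside. A bystander.
- amber_bottle: Amber bottle, 68 mm diameter, 150 mm high, loose. Origin: centre of its underside. A bystander.
- beaker: Glass beaker, 72 mm diameter, 85 mm high, loose. Origin: centre of its underside. A bystander.
- slide_box: Blue slide box with white lid, 102 x 87 x 36 mm, loose. Origin: centre of its underside. A bystander.
- tip_box: Yellow box of pipette tips, 120 x 85 x 57 mm, loose. Origin: centre of its underside. A bystander.

How it is judged:
By the outcome, as a careful person would: the job done as asked, in the order asked, and still so for the second after the job is handed in, with the robot touching nothing.
It also fails if it takes over 38 s, if anything falls off the work surface, if the arm or the gripper's body presses on something with over 40 N, if the wrist force passes 120 N, or if a joint passes its speed limit or range.

## Working session

There is one attempt and no reset: what is moved stays moved. The work goes in short steps, Python scripts to look and compute and a shell command to move; the robot and the scene stay as the last step left them, time stands still between calls to the robot, and variables do not carry over. Pictures are saved under pics/ and viewed, and the job is handed in when it is done.

```bash
mkdir -p pics; ls
python3 - <<'E'
from workcell import manip
import cv2,numpy as np
o=manip.get_obs();print({k:np.round(v,3) for k,v in o.items()}, manip.tcp_to_tips)
for n in("scene","top"):
    c=manip.camera(n);cv2.imwrite(f"pics/{n}0.png",c["pixels"][:,:,::-1]);np.savez(f"{n}0.npz",**c)
    print(n,c["K"].round(1).tolist(),c["origin"],c["rotation"].round(3).tolist())
E
```

```text
pics
{'clock': np.float64(0.0), 'joint_pos': array([-1.124,  0.333, -0.065,  1.461,  0.022,  1.35 , -0.089]), 'joint_velocities': array([-0.   , -0.001,  0.001, -0.001,  0.   , -0.   ,  0.   ]), 'tau': array([-1.0000e-03, -6.2544e+01,  4.8000e-02, -3.9161e+01,  1.6000e-02,
        1.0000e-02, -0.0000e+00]), 'position': array([0.283, 0.557, 0.214]), 'ee_rot': array([ 0.852,  0.523, -0.001,  0.   ]), 'ft_force': array([ 0.081,  0.01 , -0.092]), 'torque': array([ 0.053, -0.039, -0.016]), 'grip_width': np.float64(0.999)} 0.017
scene [[594.1, 0.0, 320.3], [0.0, 594.1, 241.9], [0.0, 0.0, 1.0]] [ 1.58128317 -0.45611251  0.94919518] [0.759, 0.488, -0.231, -0.364]
top [[519.4, 0.0, 321.7], [0.0, 519.4, 234.4], [0.0, 0.0, 1.0]] [ 2.67140911e-01 -1.48499890e-03  1.59507737e+00] [0.719, -0.687, 0.074, -0.075]
```

View pics/scene0.png

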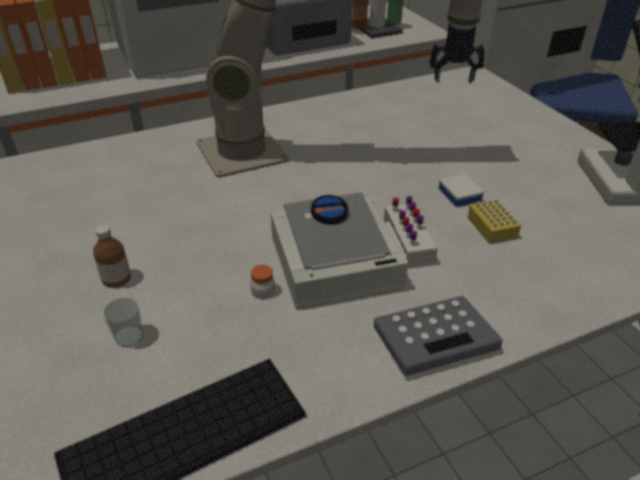

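View pics/top0.png

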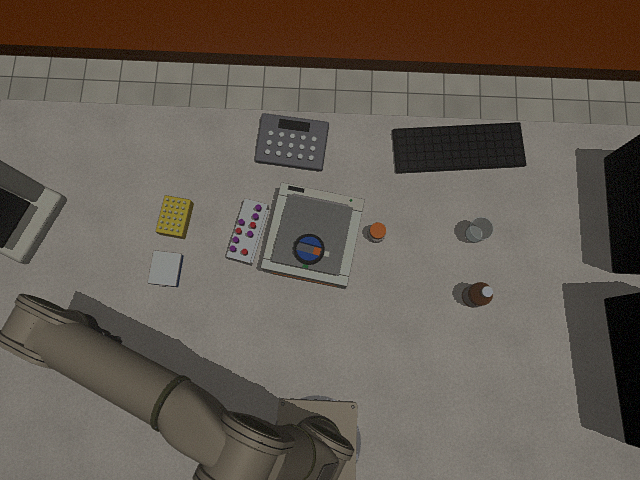

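The scene view shows the module with the cover ajar, the blue cam at (329,209), its orange end to the left. In the top view the cam is at (309,249), the orange at (317,252), the rack to its left and the jar to its right. Measuring next.

```bash
cat > h.py <<'E'
import numpy as np,cv2
from scipy.spatial.transform import Rotation as R
def load(n):
    d=dict(np.load(n)); d['R']=R.from_quat(d['rotation']).as_matrix(); return d
def ray(d,u,v):
    r=np.array([(u-d['K'][0,2])/d['K'][0,0],(v-d['K'][1,2])/d['K'][1,1],1.]); return d['R']@r
def onplane(d,u,v,z):
    r=ray(d,u,v); return d['origin']+r*(z-d['origin'][2])/r[2]
def tri(ds,uvs):
    A=np.zeros((3,3));b=np.zeros(3)
    for d,(u,v) in zip(ds,uvs):
        r=ray(d,u,v);r/=np.linalg.norm(r);P=np.eye(3)-np.outer(r,r);A+=P;b+=P@d['origin']
    return np.linalg.solve(A,b)
def cloud(d):
    z=d['range_z'].astype(float);v,u=np.mgrid[:480,:640]
    K=d['K'];p=np.stack([(u-K[0,2])/K[0,0]*z,(v-K[1,2])/K[1,1]*z,z],-1)
    return p@d['R'].T+d['origin']
E
python3 - <<'E'
from h import *
for n,c in(("top",(309,249)),("scene",(329,209))):
    d=load(n+"0.npz");im=d['pixels'];P=cloud(d)
    hsv=cv2.cvtColor(im,cv2.COLOR_RGB2HSV)
    w=np.zeros((480,640),bool);w[c[1]-30:c[1]+30,c[0]-35:c[0]+35]=1
    H,S,V=[hsv[...,i].astype(int) for i in range(3)]
    bl=w&(H>100)&(H<130)&(S>120)&(V>50);org=w&(H<20)&(S>120)&(V>80);blk=w&(V<45)
    for k,m in(("blue",bl),("or",org),("blk",blk)):
        v,u=np.nonzero(m);pp=P[m];pp=pp[pp[:,2]>0.05]
        print(n,k,m.sum(),u.mean().round(2),v.mean().round(2),pp.mean(0).round(4),np.percentile(pp[:,2],[5,50,95]).round(3))
    m=((bl|org|blk)).astype(np.uint8)
    m=cv2.morphologyEx(m,cv2.MORPH_CLOSE,np.ones((5,5)))
    cs,_=cv2.findContours(m,0,1);cc=max(cs,key=cv2.contourArea);print(cv2.fitEllipse(cc),cv2.minEnclosingCircle(cc))
    x0,y0=c[0]-75,c[1]-75
    cv2.imwrite(f"pics/{n}_z.png",cv2.resize(im[max(y0,0):y0+150,x0:x0+150,::-1],(600,600),interpolation=cv2.INTER_CUBIC))
E
```

```text
top blue 254 308.8 248.3 [0.5374 0.0432 0.1393] [0.12  0.128 0.135]
top or 68 308.97 256.87 [0.5359 0.0218 0.1146] [0.11  0.115 0.12 ]
top blk 279 307.81 251.27 [0.5294 0.046  0.1345] [0.109 0.126 0.133]
((307.99652099609375, 249.87013244628906), (29.3142032623291, 33.63756561279297), 24.124732971191406) ((306.5, 251.0), 18.309932708740234)
scene blue 327 329.28 206.28 [0.5491 0.0441 0.1312] [0.123 0.128 0.135]
scene or 25 318.48 209.2 [0.5336 0.0232 0.1184] [0.116 0.118 0.122]
scene blk 301 330.54 215.26 [0.57   0.0378 0.1207] [0.109 0.121 0.131]
((329.389404296875, 209.9718475341797), (27.00101661682129, 36.905677795410156), 95.18763732910156) ((329.2086181640625, 210.42715454101562), 18.369752883911133)
```

View pics/top_z.png

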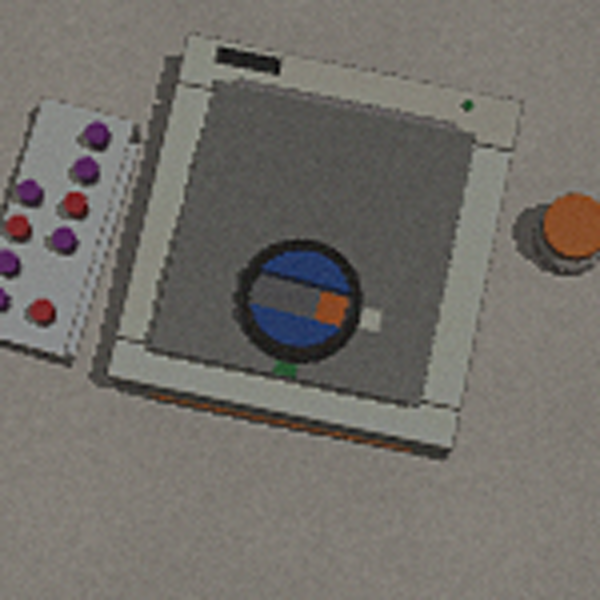

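View pics/scene_z.png

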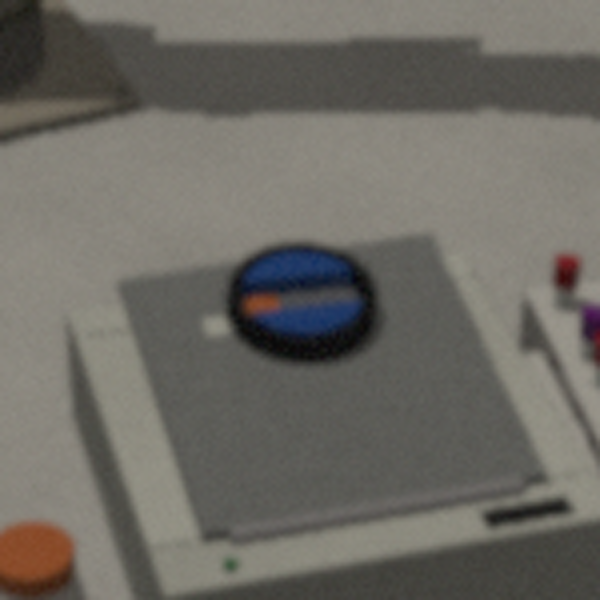

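Run:
```python
from h import *
t=load("top0.npz");s=load("scene0.npz")
pts=[]
for p in [(188,37),(522,100),(452,447),(110,378)]:
    q=onplane(t,234+p[0]/4,174+p[1]/4,.085);pts.append(q);print(q.round(4))
a=np.array(pts)
e=lambda p,q:(np.linalg.norm(q-p).round(4),np.degrees(np.arctan2(*(q-p)[1::-1])).round(2))
print(e(a[3],a[0]),e(a[2],a[1]),e(a[1],a[0]),e(a[2],a[3]),a.mean(0))
# collar centre: crop coords top (302,301) ; scene crop (305,298) with offset (254,134)
print("collar top", tri([t,s],[(234+300/4,174+301/4),(254+304/4,134+301/4)]))
print("orange", tri([t,s],[(234+332/4,174+308/4),(254+262/4,134+304/4)]))
P=cloud(t)
# module/top fits, depth heights
for nm,(x,y) in dict(cover_back=(340,150),cover_mid=(380,230),coverL=(190,300),coverR=(410,320),rimL=(180,200),rimR=(480,280),green=(285,369),white=(371,320)).items():
    u,v=int(234+x/4),int(174+y/4);print(nm,np.median(P[v-1:v+2,u-1:u+2].reshape(-1,3),0).round(4))
# plane fit of cover
m=np.zeros((480,640),np.uint8);cv2.fillConvexPoly(m,np.array([(234+x//4,174+y//4) for x,y in[(225,100),(455,140),(425,260),(180,215)]]),1)
Q=P[m>0];Q=Q[Q[:,2]>.05];c,*_=np.linalg.lstsq(np.c_[Q[:,:2],np.ones(len(Q))],Q[:,2],rcond=None);print(c,np.hypot(*c[:2]),np.degrees(np.arctan2(-c[1],-c[0])))
```

```text
[0.7442 0.139  0.085 ]
[ 0.7059 -0.1157  0.085 ]
[ 0.4415 -0.0718  0.085 ]
[0.481  0.1803 0.085 ]
(np.float64(0.2664), np.float64(-8.92)) (np.float64(0.2681), np.float64(-9.42)) (np.float64(0.2576), np.float64(81.46)) (np.float64(0.2552), np.float64(81.1)) [0.59313407 0.0329365  0.085     ]
collar top [0.54031229 0.04648655 0.1153141 ]
orange [0.53542818 0.0221558  0.11726076]
cover_back [0.6583 0.0196 0.096 ]
cover_mid [ 0.5991 -0.0126  0.1024]
coverL [0.5365 0.1244 0.1126]
coverR [ 0.5294 -0.0356  0.1092]
rimL [0.6177 0.1378 0.0835]
rimR [ 0.5668 -0.0884  0.0825]
green [0.4891 0.0521 0.1168]
white [ 0.5284 -0.0067  0.111 ]
[-1.75799205  0.0941704   1.2150424 ] 1.7605124609751204 -3.0662338978824937
```

```bash
python3 -m pendant '[[[2.5,-5,0.5],[0,0,3],165],[[2.5,-5,0.5],[0,0,3],165],[[2.5,-5,0.5],[0,0,3],165],[[2.5,-5,0.5],[0,0,3],165],[[2.5,-5,0.5],[0,0,2],165],[[2.5,-5,0.5],[0,0,0],165],[[2.5,-5,0.5],[0,0,0],165],[[2.5,-5,0],[0,0,0],165],[[2.5,-5,0],[0,0,0],165],[[0,0,0],[0,0,0],165]]' 20
```

```text
clock: 1.35
position: [0.5093, 0.0894, 0.2466]
ee_rot: [0.779, 0.627, -0.003, 0.001]
ft_force: [-0.8, 0.3, 0.4]
grip_width: 0.349
```

```bash
cat >> h.py <<'E'
def snap(tag,names=("wrist",)):
    from workcell import manip
    out=[]
    for n in names:
        o=manip.get_obs();c=dict(manip.camera(n))
        c['position']=o['position'];c['ee_rot']=o['ee_rot']
        np.savez(f"{n}{tag}.npz",**c);cv2.imwrite(f"pics/{n}{tag}.png",c["pixels"][:,:,::-1]);out.append(c)
    return out
def wload(n):
    d=dict(np.load(n));T=np.eye(4);T[:3,:3]=R.from_quat(d['ee_rot']).as_matrix();T[:3,3]=d['position']
    M=T@d['hand_eye'];d['R']=M[:3,:3];d['origin']=M[:3,3];d['fish']=1;return d
def ray(d,u,v):
    x=(u-d['K'][0,2])/d['K'][0,0];y=(v-d['K'][1,2])/d['K'][1,1]
    if 'fish' in d:
        t=np.hypot(x,y);s=np.sin(t)/t if t>1e-9 else 1.;r=np.array([x*s,y*s,np.cos(t)])
    else: r=np.array([x,y,1.])
    return d['R']@r
E
python3 - <<'E'
from h import *
snap("1"); d=wload("wrist1.npz");print(d['K'].round(1).tolist(),d['hand_eye'].round(3).tolist(),d['origin'])
E
```

```text
[[371.6, 0.0, 324.6], [0.0, 371.6, 233.7], [0.0, 0.0, 1.0]] [[1.0, 0.0, -0.001, 0.0], [0.0, 0.946, 0.324, -0.084], [0.001, -0.324, 0.946, -0.158], [0.0, 0.0, 0.0, 1.0]] [0.42776117 0.10873425 0.4047098 ]
```

View pics/wrist1.png

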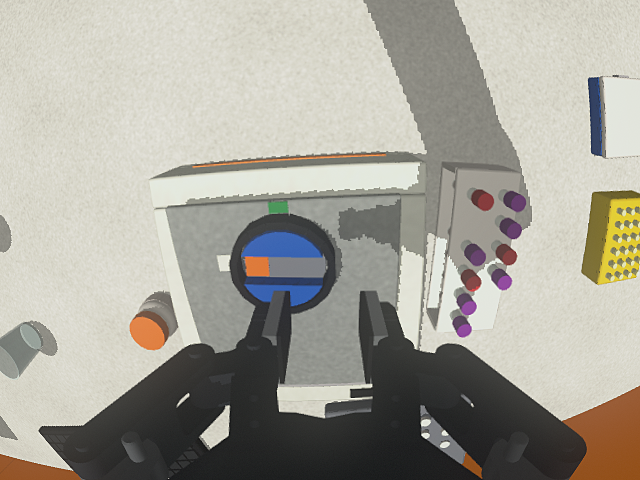

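The wrist view shows the whole cam: collar around (283,263), orange slot end at (257,267), green mark (278,207), white mark (223,263). I'll move closer to the cam and take a second view to triangulate.

```bash
python3 -m pendant '[[[1.5,-4.5,0],[0,0,0],165],[[0.5,0,0],[0,0,0],165],[[0,0,0],[0,0,0],165]]'
python3 - <<'E'
from h import *
snap("2")
ds=[wload("wrist1.npz"),wload("wrist2.npz")];cen=[];res=[]
for i,d in enumerate(ds):
    im=d['pixels'];hsv=cv2.cvtColor(im,cv2.COLOR_RGB2HSV);H,S,V=[hsv[...,k].astype(int) for k in range(3)]
    bl=(H>105)&(H<125)&(S>150)&(V>60);bl[:150]=0;bl[:,500:]=0
    org=(H>5)&(H<18)&(S>170)&(V>120)
    n,l,st,c=cv2.connectedComponentsWithStats(org.astype(np.uint8));
    print(i,[(st[k].tolist(),c[k].round(1).tolist()) for k in range(1,n) if st[k][4]>150])
    n,l,st,c=cv2.connectedComponentsWithStats(bl.astype(np.uint8));
    print(i,[(st[k].tolist(),c[k].round(1).tolist()) for k in range(1,n) if st[k][4]>150])
E
```

```text
clock: 1.78
position: [0.5278, 0.0505, 0.2456]
ee_rot: [0.776, 0.63, -0.003, -0.001]
ft_force: [-0.1, -0.3, 0.2]
grip_width: 0.353
0 [([245, 257, 24, 19, 394], [256.8, 266.1]), ([130, 317, 35, 33, 820], [146.6, 333.2]), ([562, 386, 78, 94, 4101], [610.3, 445.3]), ([462, 453, 20, 26, 216], [471.8, 465.2]), ([0, 454, 81, 26, 1264], [31.4, 470.6])]
0 [([241, 232, 81, 25, 1453], [280.9, 246.0]), ([245, 284, 77, 22, 924], [284.8, 291.7])]
1 [([283, 227, 24, 22, 501], [294.7, 237.0]), ([147, 300, 37, 34, 933], [165.6, 316.8]), ([559, 383, 81, 97, 4339], [609.9, 443.5]), ([0, 450, 81, 30, 1566], [32.6, 468.8]), ([456, 457, 26, 22, 231], [470.7, 465.3])]
1 [([281, 200, 78, 26, 1329], [317.0, 213.2]), ([282, 257, 82, 24, 1386], [322.3, 266.4])]
```

View pics/wrist2.png

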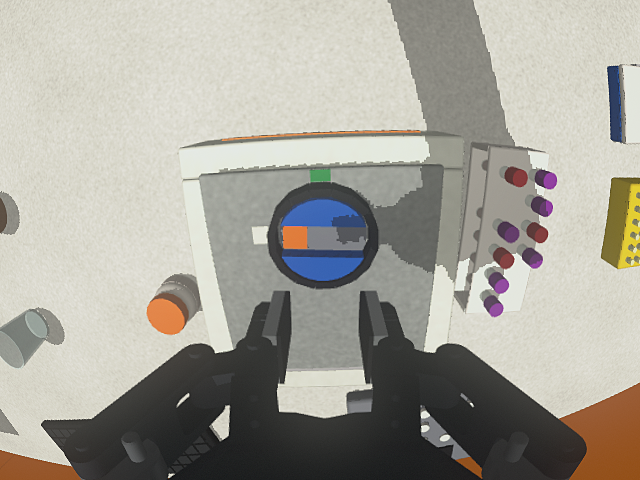

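Run:
```python
from h import *
ds=[wload("wrist1.npz"),wload("wrist2.npz")];C=[]
for i,d in enumerate(ds):
    im=d['pixels'];hsv=cv2.cvtColor(im,cv2.COLOR_RGB2HSV);H,S,V=[hsv[...,k].astype(int) for k in range(3)]
    bl=((H>105)&(H<125)&(S>150)&(V>60));bl[:150]=0;bl[:,500:]=0
    bb=((H>100)&(H<128)&(S>120)&(V>30));bb[:150]=0;bb[:,500:]=0
    n,l,st,c=cv2.connectedComponentsWithStats(bl.astype(np.uint8))
    m=np.isin(l,[k for k in range(1,n) if st[k][4]>500])
    v,u=np.nonzero(m);hull=cv2.convexHull(np.c_[u,v].astype(np.int32))
    el=cv2.fitEllipse(hull) ;print(i,el);d['hull']=hull[:,0].astype(float);d['l']=l;d['m']=m;d['ks']=[k for k in range(1,n) if st[k][4]>500]
    C.append(el[0])
    rz=d['range_z'];print("rz med blue",np.median(rz[m]))
p=tri(ds,C);print("disc top centre",p)
for i,d in enumerate(ds):
    v,u=np.nonzero(d['m']);z=d['range_z'][d['m']].astype(float)
    Q=np.array([d['origin']+ (lambda r:r/ (d['R'][:,2]@r))(ray(d,a,b))*zz for a,b,zz in zip(u,v,z) if zz>0])
    c,*_=np.linalg.lstsq(np.c_[Q[:,:2]-p[:2],np.ones(len(Q))],Q[:,2],rcond=None)
    print("depth blue mean",Q.mean(0).round(4),"plane",c.round(3))
    w=np.array([onplane(d,a,b,p[2]) for a,b in d['hull']])
    A=np.c_[2*w[:,:2],np.ones(len(w))];s=np.linalg.lstsq(A,(w[:,:2]**2).sum(1),rcond=None)[0]
    print("circle",s[:2],np.sqrt(s[2]+s[0]**2+s[1]**2))
    L=[]
    ks=sorted(d['ks'],key=lambda k:np.nonzero(d['l']==k)[0].mean())
    for j,k in enumerate(ks):
        vv,uu=np.nonzero(d['l']==k);cols=np.arange(uu.min()+12,uu.max()-11)
        e=[]
        for cc in cols:
            r=vv[uu==cc]; e.append((cc,r.max()+.5 if j==0 else r.min()-.5))
        w=np.array([onplane(d,a,b,p[2]) for a,b in e])[:,:2].astype(np.float32)
        f=cv2.fitLine(w,cv2.DIST_HUBER,0,0.001,0.001).ravel();
        nrm=np.array([-f[1],f[0]]);print("edge",j,"ang",np.degrees(np.arctan2(f[1],f[0]))%180,"offset from centre",nrm@(p[:2]-f[2:]))
```

```text
0 ((282.087158203125, 268.7801818847656), (73.58650970458984, 86.94171142578125), 101.37300872802734)
rz med blue 0.29555547
1 ((322.70703125, 239.67076110839844), (81.14558410644531, 90.17799377441406), 91.1595458984375)
rz med blue 0.29869577
disc top centre [0.54251986 0.04535591 0.1253978 ]
depth blue mean [0.5375 0.0473 0.129 ] plane [-0.124  0.028  0.128]
circle [0.54398338 0.04438986] 0.03483046810850478
edge 0 ang 76.68542 offset from centre -0.011252255510412309
edge 1 ang 78.471504 offset from centre 0.014569652645714016
depth blue mean [0.5425 0.043  0.1282] plane [-0.115  0.017  0.128]
circle [0.54376873 0.04491982] 0.03501586230611585
edge 0 ang 90.74683 offset from centre 0.014301513241566538
edge 1 ang 78.31576 offset from centre 0.014460303382524515
```

```bash
python3 -m pendant '[[[1.5,-0.5,-4],[0,0,0],165],[[0.2,-0.1,-3],[0,0,0],165],[[0,0,-1],[0,0,0],165],[[0,0,0],[0,0,0],165]]'
python3 - <<'E'
from h import *
snap("3",("wrist","scene"))
d=wload("wrist3.npz");cv2.imwrite("pics/w3z.png",cv2.resize(d['pixels'][130:400,180:500,::-1],(800,600*270*320//(270*320)),interpolation=cv2.INTER_CUBIC))
E
```

```text
clock: 2.33
position: [0.5442, 0.0492, 0.1647]
ee_rot: [0.774, 0.633, -0.003, -0.001]
ft_force: [-0.1, 0.8, 0.5]
grip_width: 0.352
```

View pics/w3z.png

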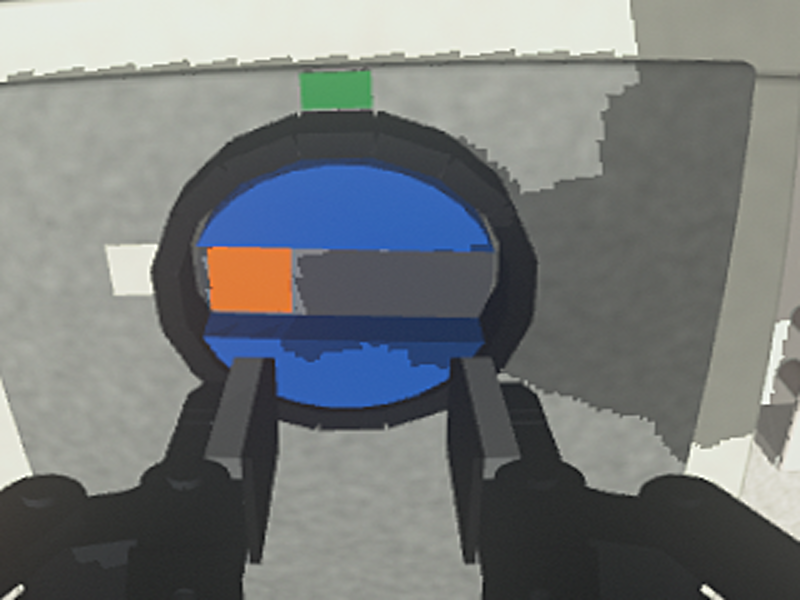

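```bash
cat >> h.py <<'E'
def wproj(d,P):
    q=d['R'].T@(np.asarray(P)-d['origin']);t=np.arctan2(np.hypot(q[0],q[1]),q[2]);h=np.hypot(q[0],q[1])
    return d['K'][0,2]+d['K'][0,0]*t*q[0]/h, d['K'][1,2]+d['K'][1,1]*t*q[1]/h
E
python3 - <<'E'
from h import *
d=wload("wrist3.npz");f=lambda X,Y:(180+X/2.5,130+Y*.45)
a=[onplane(d,*f(X,Y),z) for X,Y,z in[(210,249,.1296),(485,250,.1296),(207,338,.1264),(482,341,.1264)]]
for q in a: print(q.round(4))
for i,j in((0,1),(2,3)):
    e=a[j]-a[i];print(np.degrees(np.arctan2(e[1],e[0])), np.linalg.norm(e))
print("mid",np.mean(a,0), "sep", np.cross(np.r_[(a[1]-a[0])[:2]/np.linalg.norm(a[1]-a[0])],(a[2]-a[0])[:2]))
# orange floor patch + slot ends (floor z .115)
for X,Y in[(207,249),(497,255),(207,312),(480,318)]: print("floor",onplane(d,*f(X,Y),.116).round(4))
Rt=R.from_quat(d['ee_rot']).as_matrix()
for x in(-.0295,-.015,.015,.0295):
  for y in(-.011,.011):
    u,v=wproj(d,d['position']+Rt@[x,y,.017]);print(x,y,round((u-180)*2.5),round((v-130)/.45))
E
```

```text
[0.5246 0.0187 0.1296]
[0.5369 0.0788 0.1296]
[0.55   0.0106 0.1264]
[0.5636 0.0744 0.1264]
78.38716247405594 0.06137994642557049
77.97106896038945 0.06521550553738939
mid [0.54375292 0.04561971 0.128     ] sep -0.02649807304359992
floor [0.5288 0.0146 0.116 ]
floor [0.5441 0.0823 0.116 ]
floor [0.5468 0.0098 0.116 ]
floor [0.5617 0.0754 0.116 ]
-0.0295 -0.011 217 285
-0.0295 0.011 224 368
-0.015 -0.011 287 285
-0.015 0.011 291 369
0.015 -0.011 434 285
0.015 0.011 431 369
0.0295 -0.011 504 285
0.0295 0.011 498 368<stdin>:7: DeprecationWarning: Arrays of 2-dimensional vectors are deprecated. Use arrays of 3-dimensional vectors instead. (deprecated in NumPy 2.0)
```

View pics/scene3.png

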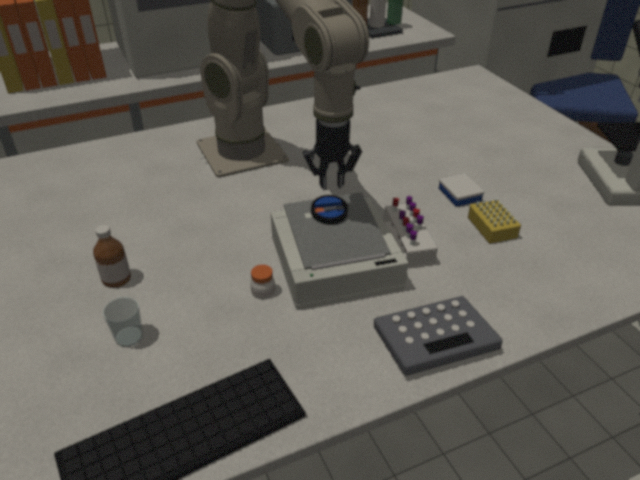

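Run:
```python
from h import *
d=wload("wrist3.npz");Rt=R.from_quat(d['ee_rot']).as_matrix();print(np.c_[Rt].round(3))
for z in(.017,.01,.005,0,-.005):
  for x in(-.0245,-.015,.015,.0245):
    u,v=wproj(d,d['position']+Rt@[x,-.011,z]);print(z,x,round((u-180)*2.5),round((v-130)/.45))
```

```text
[[ 0.199  0.98  -0.005]
 [ 0.98  -0.199 -0.002]
 [-0.003 -0.004 -1.   ]]
0.017 -0.0245 241 285
0.017 -0.015 287 285
0.017 0.015 434 285
0.017 0.0245 480 285
0.01 -0.0245 237 297
0.01 -0.015 285 297
0.01 0.015 437 297
0.01 0.0245 484 297
0.005 -0.0245 234 306
0.005 -0.015 283 306
0.005 0.015 439 306
0.005 0.0245 487 306
0 -0.0245 230 316
0 -0.015 281 316
0 0.015 441 316
0 0.0245 491 316
-0.005 -0.0245 227 326
-0.005 -0.015 278 326
-0.005 0.015 443 326
-0.005 0.0245 494 326
```

Run:
```python
from h import *
d=wload("wrist3.npz");Rt=R.from_quat(d['ee_rot']).as_matrix()
for X,Y in[(250,365),(262,362),(240,400),(225,450),(265,365),(265,400),(260,450),(255,500),(480,365),(490,400)]:
    u,v=180+X/2.5,130+Y*.45;z=d['range_z'][round(v),round(u)]
    r=ray(d,u,v);p=d['origin']+r/(d['R'][:,2]@r)*z
    print(X,Y,z.round(4),(Rt.T@(p-d['position'])*1000).round(1))
```

```text
250 365 0.1511 [-18.2 -11.6 -23.1]
262 362 0.1529 [-16.4 -11.3 -21.3]
240 400 0.1377 [-18.2 -12.2 -37. ]
225 450 0.127 [-19.  -10.  -49.1]
265 365 0.1501 [-15.6 -12.1 -23.9]
265 400 0.1422 [-14.8  -9.9 -33. ]
260 450 0.1345 [-14.9  -5.8 -42.6]
255 500 0.1265 [-14.9  -2.5 -52.2]
480 365 0.1525 [ 19.9 -10.9 -21.8]
490 400 0.1389 [ 19.8 -11.6 -35.9]
```

Run:
```python
from h import *
s=load("scene3.npz");P=cloud(s)
cv2.imwrite("pics/s3z.png",cv2.resize(s['pixels'][130:240,270:400,::-1],(780,660)[:1]+(600,),interpolation=cv2.INTER_CUBIC))
Q=P[150:225,300:375].reshape(-1,3);k=(np.hypot(Q[:,0]-.544,Q[:,1]-.049)<.05)&(Q[:,2]>.13)
print(np.histogram(Q[k][:,2],bins=np.arange(.13,.26,.005)))
o=load("scene3.npz")
for p in [(.544,.049,.148),(.544,.049,.186)]:
    q=s['R'].T@(np.array(p)-s['origin']);print(p,s['K'][0,2]+s['K'][0,0]*q[0]/q[2],s['K'][1,2]+s['K'][1,1]*q[1]/q[2])
```

```text
(array([210,  19,   0,   0,   0,   0,   0,   0,   0,   0,   3,  18,  26,
        27,  28,  33,  28,  31,  23,  41,  61,  81,  53,  48,  55]), array([0.13 , 0.135, 0.14 , 0.145, 0.15 , 0.155, 0.16 , 0.165, 0.17 ,
       0.175, 0.18 , 0.185, 0.19 , 0.195, 0.2  , 0.205, 0.21 , 0.215,
       0.22 , 0.225, 0.23 , 0.235, 0.24 , 0.245, 0.25 , 0.255]))
(0.544, 0.049, 0.148) 330.302673606339 198.72510725017156
(0.544, 0.049, 0.186) 330.55014028078375 185.2244110074241
```

View pics/s3z.png

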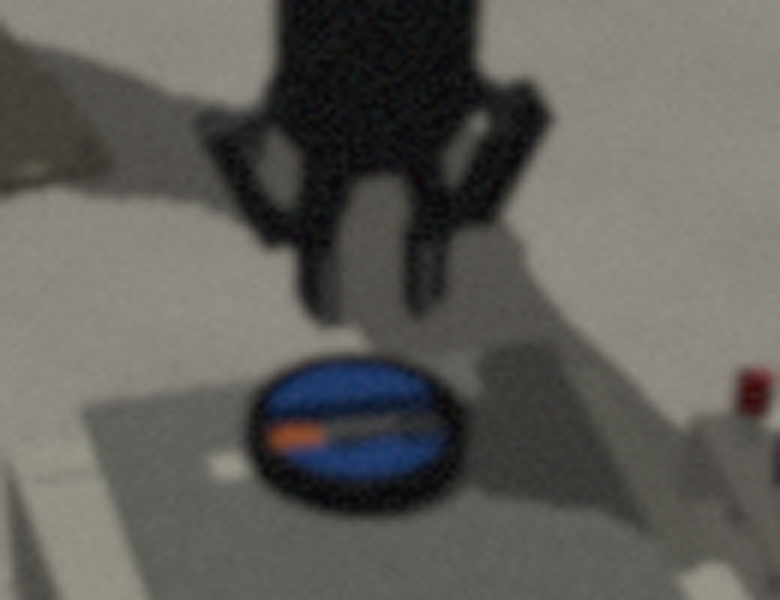

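The wrist depth and the scene view agree that the fingertips are really at about z 0.186, so they sit about 21 mm behind the reported TCP rather than 17 mm ahead. I'll use that figure, come down to just above the cam and look again.

```bash
python3 -m pendant '[[[-0.1,-0.4,-2.5],[0,0,0],165],[[0,0,-2],[0,0,0],165],[[0,0,0],[0,0,0],165]]'
python3 - <<'E'
from h import *
snap("4",("wrist","scene"))
d=wload("wrist4.npz");cv2.imwrite("pics/w4z.png",cv2.resize(d['pixels'][130:370,180:500,::-1],(800,600),interpolation=cv2.INTER_CUBIC))
E
```

```text
clock: 2.8
position: [0.546, 0.046, 0.1241]
ee_rot: [0.774, 0.633, 0.001, 0.001]
ft_force: [0.2, -0.0, 0.0]
grip_width: 0.352
```

View pics/w4z.png

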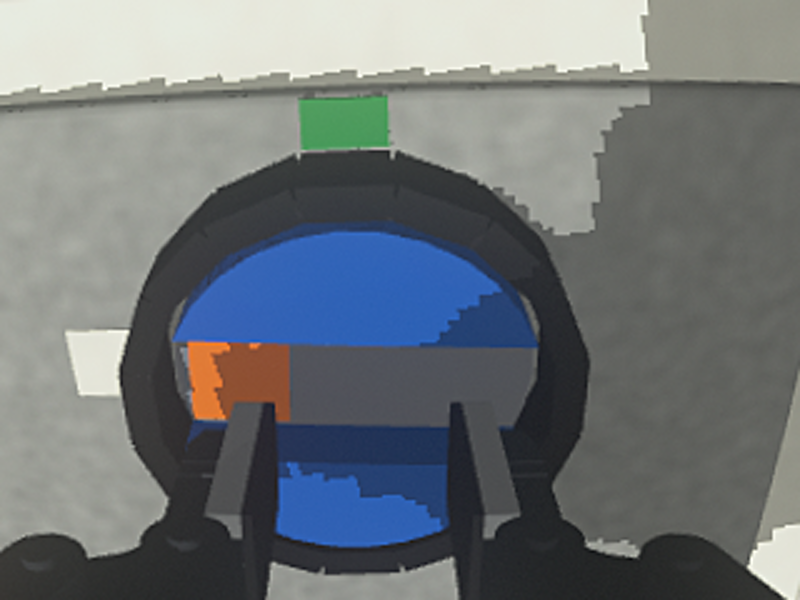

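Run:
```python
from h import *
d=wload("wrist4.npz");f=lambda X,Y:(180+X/2.5,130+Y/2.5);Rt=R.from_quat(d['ee_rot']).as_matrix()
a=[onplane(d,*f(X,Y),z) for X,Y,z in[(190,343,.1296),(530,346,.1296),(290,462,.1264),(445,464,.1264)]]
for q in a: print(q.round(4),(Rt.T@(q-d['position'])*1e3).round(1))
# ends of slot on the disc top front edge
for X,Y in((176,342),(537,346)): q=onplane(d,*f(X,Y),.1296);print("end",q.round(4),(Rt.T@(q-d['position'])*1e3).round(1))
for X,Y in[(255,410),(262,406),(467,406),(480,410)]:
    u,v=f(X,Y);z=d['range_z'][round(v),round(u)];r=ray(d,u,v);p=d['origin']+r/(d['R'][:,2]@r)*z
    print("tip",(Rt.T@(p-d['position'])*1000).round(1))
```

```text
[0.5243 0.0189 0.1296] [-30.9 -15.9  -5.6]
[0.5371 0.0792 0.1296] [ 30.8 -15.3  -5.6]
[0.554  0.0304 0.1264] [-13.8  11.   -2.3]
[0.5605 0.0599 0.1264] [16.5 11.5 -2.3]
end [0.5236 0.0164 0.1296] [-33.5 -16.1  -5.6]
end [0.5374 0.0805 0.1296] [ 32.1 -15.3  -5.6]
tip [-17.3 -11.7 -23. ]
tip [-16.4 -11.6 -21.4]
tip [ 17.7 -11.8 -21.8]
tip [ 19.8 -11.3 -22.4]
```

```bash
python3 -m pendant '[[[-0.3,0,-0.3],[0,0,0],165],[[0,0,0],[0,0,0],165]]';python3 -m pendant '[[[0,0,-0.5],[0,0,0],165],[[0,0,0],[0,0,0],165]]'
```

```text
clock: 3.15
position: [0.5448, 0.0463, 0.1242]
ee_rot: [0.774, 0.633, 0.004, 0.002]
ft_force: [-0.0, 1.1, -0.6]
grip_width: 0.354
clock: 3.4
position: [0.545, 0.0464, 0.1193]
ee_rot: [0.774, 0.633, 0.004, 0.002]
ft_force: [-0.4, 0.2, -1.5]
grip_width: 0.35
```

```bash
python3 -m pendant '[[[-0.3,0,0],[0,0,0],165],[[0,0,0],[0,0,0],165]]';python3 -m pendant '[[[-0.1,0,-1],[0,0,0],165],[[0,0,0],[0,0,0],165]]'
python3 - <<'E'
from h import *
snap("5",("wrist",))
d=wload("wrist5.npz");cv2.imwrite("pics/w5z.png",cv2.resize(d['pixels'][130:370,180:500,::-1],(800,600),interpolation=cv2.INTER_CUBIC))
E
```

```text
clock: 3.65
position: [0.5417, 0.0464, 0.1193]
ee_rot: [0.774, 0.633, 0.004, 0.002]
ft_force: [0.4, -0.3, -0.3]
grip_width: 0.351
clock: 3.9
position: [0.5409, 0.0465, 0.1087]
ee_rot: [0.774, 0.633, 0.004, 0.002]
ft_force: [0.4, 0.7, 0.0]
grip_width: 0.349
```

View pics/w5z.png

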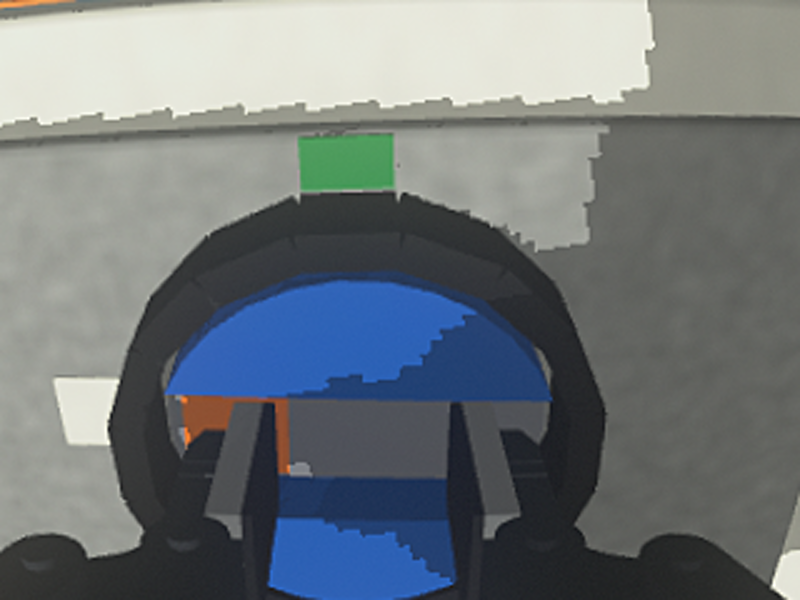

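```bash
python3 -m pendant '[[[0.2,0,0],[0,0,0],165],[[0,0,-0.5],[0,0,0],165],[[0,0,0],[0,0,0],165]]';python3 -m pendant '[[[0,0,-0.6],[0,0,0],165],[[0,0,0],[0,0,0],165]]'
python3 - <<'E'
from h import *
snap("6",("wrist",))
d=wload("wrist6.npz");cv2.imwrite("pics/w6z.png",cv2.resize(d['pixels'][130:370,180:500,::-1],(800,600),interpolation=cv2.INTER_CUBIC))
E
```

```text
clock: 4.32
position: [0.5431, 0.0464, 0.1037]
ee_rot: [0.774, 0.633, 0.004, 0.002]
ft_force: [0.9, -0.2, 0.3]
grip_width: 0.354
clock: 4.58
position: [0.5431, 0.0464, 0.0973]
ee_rot: [0.774, 0.633, 0.004, 0.002]
ft_force: [-0.1, 0.0, -0.2]
grip_width: 0.351
```

View pics/w6z.png

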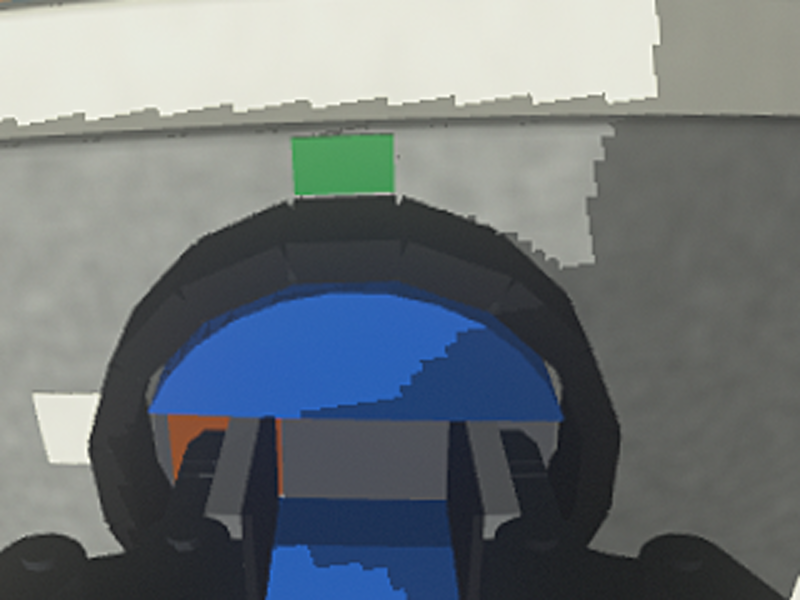

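The fingers are in the slot with no contact force. Next I press down gradually and watch the force.

```bash
python3 -m pendant '[[[0,0,-0.4],[0,0,0],165],[[0,0,0],[0,0,0],165]]';python3 -m pendant '[[[-0.1,0,-0.5],[0,0,0],165],[[0,0,0],[0,0,0],165]]'; python3 -m pendant '[[[-0.1,0,-0.5],[0,0,0],165],[[0,0,0],[0,0,0],165]]'
```

```text
clock: 4.88
position: [0.5433, 0.0465, 0.0936]
ee_rot: [0.774, 0.633, 0.005, 0.002]
ft_force: [-0.1, -0.1, 1.2]
grip_width: 0.35
clock: 5.12
position: [0.5427, 0.0466, 0.0887]
ee_rot: [0.774, 0.633, 0.005, 0.002]
ft_force: [0.3, 0.3, 2.9]
grip_width: 0.355
clock: 5.38
position: [0.5422, 0.0467, 0.0839]
ee_rot: [0.774, 0.633, 0.006, 0.003]
ft_force: [-0.4, 0.4, 3.9]
grip_width: 0.354
```

```bash
python3 -m pendant '[[[-0.1,0,-0.5],[0,0,0],165],[[0,0,0],[0,0,0],165]]';python3 -m pendant '[[[-0.1,0,-0.3],[0,0,0],165],[[0,0,0],[0,0,0],165]]'; python3 -m pendant '[[[0,0,-0.3],[0,0,0],165],[[0,0,0],[0,0,0],165]]'
```

```text
clock: 5.62
position: [0.5421, 0.0467, 0.0813]
ee_rot: [0.774, 0.633, 0.007, 0.003]
ft_force: [-3.6, 0.2, 4.8]
grip_width: 0.349
clock: 5.88
position: [0.5422, 0.0467, 0.0816]
ee_rot: [0.774, 0.633, 0.008, 0.003]
ft_force: [-3.9, -0.5, 5.1]
grip_width: 0.359
clock: 6.12
position: [0.5422, 0.0468, 0.0816]
ee_rot: [0.774, 0.633, 0.008, 0.003]
ft_force: [-1.7, 0.7, 3.1]
grip_width: 0.349
```

```bash
python3 -m pendant '[[[-0.3,0,-0.6],[0,0,0],165]]';python3 -m pendant '[[[-0.2,0,-0.7],[0,0,0],165]]';python3 -m pendant '[[[0,0,-0.8],[0,0,0],165]]'
python3 - <<'E'
from h import *
snap("7",("scene","wrist",))
d=wload("wrist7.npz");cv2.imwrite("pics/w7z.png",cv2.resize(d['pixels'][130:370,180:500,::-1],(800,600),interpolation=cv2.INTER_CUBIC))
d=load("scene7.npz");cv2.imwrite("pics/s7z.png",cv2.resize(d['pixels'][150:300,240:440,::-1],(800,600),interpolation=cv2.INTER_CUBIC))
from workcell import manip; print(manip.get_obs()['ft_force'],manip.get_obs()['position'])
E
```

```text
clock: 6.25
position: [0.5424, 0.0469, 0.0803]
ee_rot: [0.774, 0.632, 0.011, 0.004]
ft_force: [-13.0, -3.1, 68.8]
grip_width: 0.353
clock: 6.38
position: [0.5428, 0.0469, 0.08]
ee_rot: [0.775, 0.632, 0.014, 0.005]
ft_force: [-35.1, -4.3, 89.7]
grip_width: 0.356
clock: 6.5
position: [0.5431, 0.0469, 0.0797]
ee_rot: [0.775, 0.632, 0.015, 0.003]
ft_force: [-53.6, -4.0, 108.5]
grip_width: 0.354
[-44.90580771  -4.34249541  94.51514547] [0.54318197 0.0468604  0.07990505]
```

View pics/w7z.png

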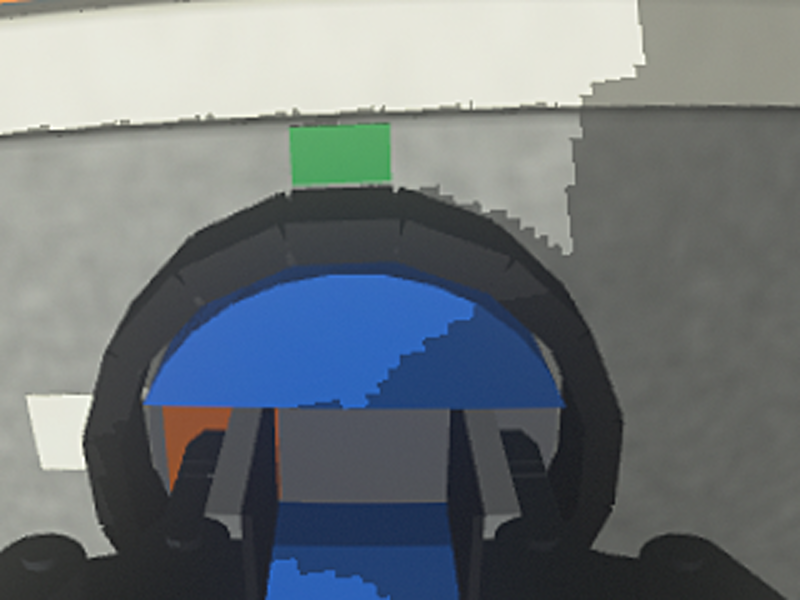

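View pics/s7z.png

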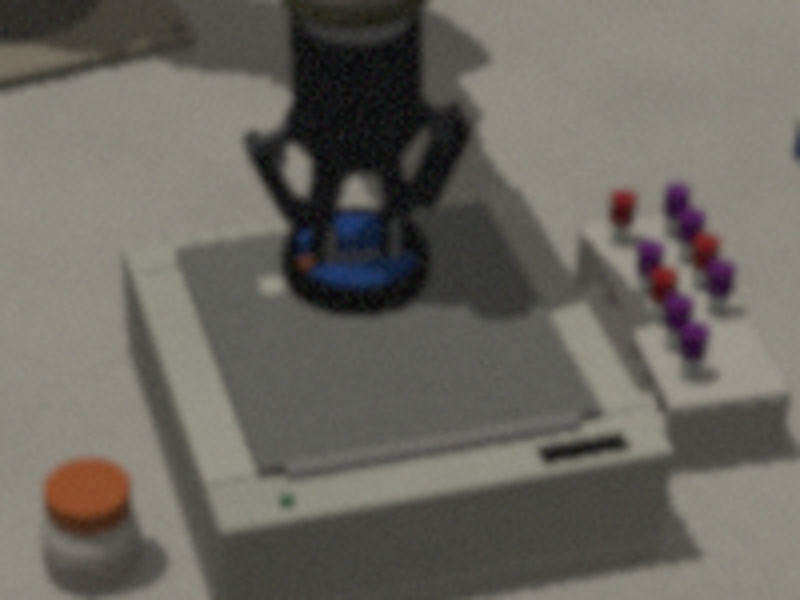

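The cover is seated flush, but I pressed too hard (108 N, limit 120 N). I'll back off and then correct the tilt that has built up.

```bash
python3 -m pendant '[[[0,0,0],[0,0,0],165]]'
python3 - <<'E'
from h import *
from workcell import manip
o=manip.get_obs();M=R.from_quat(o['ee_rot']).as_matrix();print(M.round(4));z=M[:,2];rv=np.cross(z,[0,0,-1]);print("correction deg",np.degrees(rv),"yaw",np.degrees(np.arctan2(M[1,0],M[0,0])),o['ft_force'],o['torque'])
E
```

```text
clock: 6.72
position: [0.5434, 0.0468, 0.0827]
ee_rot: [0.775, 0.632, 0.016, 0.003]
ft_force: [-1.0, -0.4, 2.8]
grip_width: 0.357
[[ 0.2012  0.9791  0.0297]
 [ 0.9793 -0.2017  0.0154]
 [ 0.021   0.026  -0.9994]]
correction deg [-0.88088583  1.70104402  0.        ] yaw 78.38852109362527 [-0.99583188 -0.42649091  2.79924551] [-0.29753452  0.17984423  0.04671748]
```

```bash
python3 -m pendant '[[[-0.2,0,-0.3],[-0.9,1.7,0],165]]';  python3 -m pendant '[[[-0.1,0,-0.2],[0,0,0],165]]'; python3 -m pendant '[[[-0.1,0,-0.2],[0,0,0],165]]'
```

```text
clock: 6.85
position: [0.5425, 0.0466, 0.0814]
ee_rot: [0.775, 0.632, 0.001, 0.001]
ft_force: [3.8, 0.2, 5.2]
grip_width: 0.353
clock: 6.98
position: [0.5426, 0.0467, 0.081]
ee_rot: [0.775, 0.632, 0.002, 0.001]
ft_force: [-3.9, 0.1, 17.1]
grip_width: 0.356
clock: 7.1
position: [0.5427, 0.0467, 0.081]
ee_rot: [0.775, 0.632, 0.003, 0.002]
ft_force: [-7.1, -1.0, 22.4]
grip_width: 0.357
```

Run:
```python
from h import *
snap("8")
d=wload("wrist8.npz");im=d['pixels'];hsv=cv2.cvtColor(im,cv2.COLOR_RGB2HSV);H,S,V=[hsv[...,k].astype(int) for k in range(3)]
bl=((H>105)&(H<125)&(S>150)&(V>60));bl[:150]=0;bl[:,500:]=0
n,l,st,c=cv2.connectedComponentsWithStats(bl.astype(np.uint8))
for k in range(1,n):
    if st[k][4]>200: print(st[k],c[k])
m=l==(1+np.argmax(st[1:,4]));
v,u=np.nonzero(m);z=d['range_z'][m]
r=np.array([ray(d,a,b) for a,b in zip(u,v)]);Q=d['origin']+r/(r@d['R'][:,2])[:,None]*z[:,None]
c,*_=np.linalg.lstsq(np.c_[Q[:,:2]-Q[:,:2].mean(0),np.ones(len(Q))],Q[:,2],rcond=None);print("plane",c,Q.mean(0))
cv2.imwrite("pics/w8z.png",cv2.resize(d['pixels'][130:370,180:500,::-1],(800,600),interpolation=cv2.INTER_CUBIC))
# arc top points
pts=[]
for a in range(u.min()+4,u.max()-3):
    pts.append(onplane(d,a,v[u==a].min()-.5,.111))
w=np.array(pts)
lo=np.array([onplane(d,a,v[u==a].max()+.5,.111) for a in range(u.min()+6,u.min()+40)])
A=np.c_[2*w[:,:2],np.ones(len(w))];s=np.linalg.lstsq(A,(w[:,:2]**2).sum(1),rcond=None)[0];print("circ",s[:2],np.sqrt(s[2]+s[:2]@s[:2]))
# fixed radius
from scipy.optimize import least_squares
print(least_squares(lambda q:np.hypot(*(w[:,:2]-q).T)-.036,[.54,.045]).x)
f=cv2.fitLine(lo[:,:2].astype(np.float32),cv2.DIST_HUBER,0,.001,.001).ravel();print("edge ang",np.degrees(np.arctan2(f[1],f[0]))%180)
e=f[:2]*np.sign(f[1]);nn=np.array([e[1],-e[0]]);print("midline pt: offset of TCP from slot midline (mm, + to rear)",1e3*(nn@(d['position'][:2]-f[2:])-.0135))
```

```text
[ 237  237  167   55 6710] [320.11684054 267.88405365]
[ 285  330   79   55 3833] [324.06704931 356.878946  ]
plane [-0.53564792  0.10667147  0.11028415] [0.51641155 0.0505407  0.11028415]
circ [0.53866309 0.04619067] 0.035749693572775826
[0.53894145 0.04613598]
edge ang 79.42942
midline pt: offset of TCP from slot midline (mm, + to rear) 4.113638570218294
```

View pics/w8z.png

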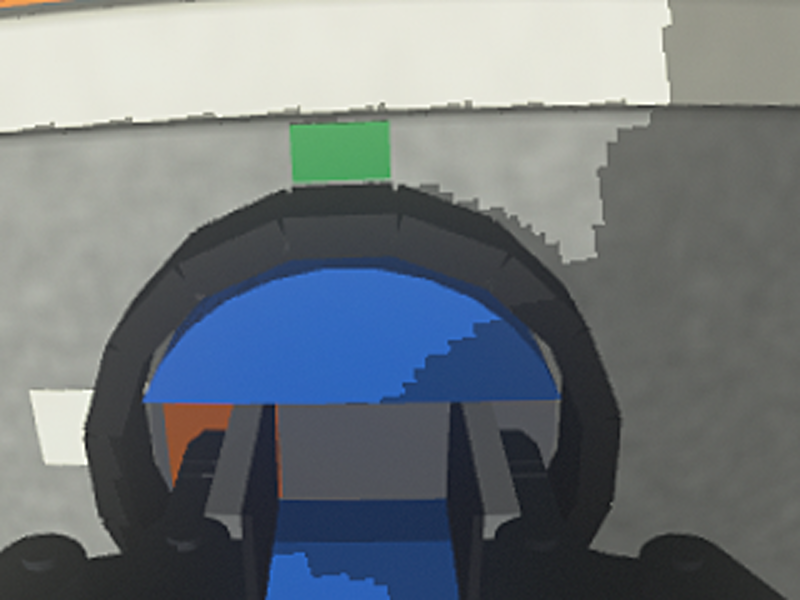

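```bash
python3 -m pendant '[[[-0.3,0,0.1],[0,0,0],165]]';  python3 -m pendant '[[[-0.3,0,-0.1],[0,0,0],165]]'; python3 -m pendant '[[[-0.2,0,-0.2],[0,0,0],165]]'
```

```text
clock: 7.28
position: [0.5409, 0.0467, 0.083]
ee_rot: [0.775, 0.632, 0.004, 0.002]
ft_force: [2.7, 0.1, 3.6]
grip_width: 0.356
clock: 7.4
position: [0.5389, 0.0468, 0.0827]
ee_rot: [0.775, 0.632, 0.005, 0.003]
ft_force: [3.5, -0.7, 3.6]
grip_width: 0.351
clock: 7.52
position: [0.5381, 0.0468, 0.0813]
ee_rot: [0.775, 0.632, 0.007, 0.004]
ft_force: [7.0, 0.3, 4.4]
grip_width: 0.354
```

```bash
cat > st.py <<'E'
from h import *
from workcell import manip
o=manip.get_obs();M=R.from_quat(o['ee_rot']).as_matrix();z=M[:,2];rv=np.cross(z,[0,0,-1]);
tips=o['position']-M[:,2]*.021
print("tiltcorr",np.degrees(rv).round(2),"yaw",np.degrees(np.arctan2(M[1,0],M[0,0])).round(2),"tips",tips.round(4),"tip err to axis(mm)",((np.array([.5388,.0462])-tips[:2])*1e3).round(1),"F",o['ft_force'].round(1),"T",o['torque'].round(2),"q7",o['joint_pos'][6].round(2))
E
python3 -m pendant '[[[0.1,0,-0.3],[0,0,0],165]]'; python3 st.py
```

```text
clock: 7.65
position: [0.5385, 0.0469, 0.0805]
ee_rot: [0.775, 0.632, 0.006, 0.003]
ft_force: [-26.9, -1.8, 58.0]
grip_width: 0.354
tiltcorr [-0.18  0.8   0.  ] yaw 78.33 tips [0.5382 0.0468 0.1015] tip err to axis(mm) [ 0.6 -0.6] F [-26.9  -1.8  58. ] T [-0.64  5.86  0.05] q7 1.28
```

```bash
python3 -m pendant '[[[0,0,-0.05],[-0.2,0.8,-4],165]]'; python3 st.py; python3 -c "
from workcell import manip;print(manip.get_obs()['joint_pos'].round(3))"
```

```text
clock: 7.78
position: [0.5386, 0.0467, 0.0812]
ee_rot: [0.797, 0.604, 0.0, 0.0]
ft_force: [0.6, -1.2, 5.1]
grip_width: 0.354
tiltcorr [0.02 0.03 0.  ] yaw 74.24 tips [0.5386 0.0467 0.1022] tip err to axis(mm) [ 0.2 -0.5] F [ 0.6 -1.2  5.1] T [-0.06 -0.16  0.09] q7 1.21
[-0.47   0.27   0.342  1.859 -0.104  1.03   1.211]
```

```bash
python3 -m pendant '[[[0,0,-0.15],[0,0,-6],165]]'; python3 st.py;  python3 -m pendant '[[[0,0,-0.15],[0,0,-8],165]]'; python3 st.py
```

```text
clock: 7.9
position: [0.5388, 0.0469, 0.081]
ee_rot: [0.829, 0.56, 0.0, 0.0]
ft_force: [-5.3, 0.4, 21.8]
grip_width: 0.354
tiltcorr [-0.02  0.04  0.  ] yaw 68.08 tips [0.5388 0.0469 0.102 ] tip err to axis(mm) [-0.  -0.7] F [-5.3  0.4 21.8] T [0.02 1.14 0.09] q7 1.11
clock: 8.02
position: [0.5391, 0.0471, 0.0809]
ee_rot: [0.867, 0.499, 0.001, -0.0]
ft_force: [-6.8, 0.4, 23.2]
grip_width: 0.355
tiltcorr [-0.06  0.07  0.  ] yaw 59.84 tips [0.539  0.0471 0.1019] tip err to axis(mm) [-0.2 -0.9] F [-6.8  0.4 23.2] T [-0.16  1.37  0.1 ] q7 0.97
```

```bash
python3 -m pendant '[[[-0.03,-0.03,-0.15],[0,0,-8],165],[[-0.03,-0.03,-0.15],[0,0,-8],165]]'; python3 st.py;  python3 -m pendant '[[[-0.03,-0.03,-0.15],[0,0,-8],165],[[-0.03,-0.03,-0.15],[0,0,-8],165]]'; python3 st.py
```

```text
clock: 8.28
position: [0.5395, 0.0473, 0.081]
ee_rot: [0.929, 0.369, 0.002, -0.001]
ft_force: [-4.1, 0.8, 19.0]
grip_width: 0.353
tiltcorr [-0.16  0.23  0.  ] yaw 43.33 tips [0.5394 0.0472 0.102 ] tip err to axis(mm) [-0.6 -1. ] F [-4.1  0.8 19. ] T [0.03 0.84 0.14] q7 0.69
clock: 8.52
position: [0.5402, 0.0472, 0.081]
ee_rot: [0.973, 0.232, 0.004, -0.001]
ft_force: [-3.5, -0.1, 20.5]
grip_width: 0.357
tiltcorr [-0.19  0.44  0.  ] yaw 26.8 tips [0.54   0.0471 0.102 ] tip err to axis(mm) [-1.2 -0.9] F [-3.5 -0.1 20.5] T [-0.19  0.87  0.09] q7 0.42
```

```bash
python3 -m pendant '[[[-0.1,-0.05,-0.15],[-0.2,0.4,-8],165],[[-0.1,-0.05,-0.15],[0,0,-8],165]]'; python3 st.py;  python3 -m pendant '[[[-0.1,-0.05,-0.15],[0,0.1,-8],165],[[-0.1,-0.05,-0.15],[0,0.1,-7],165]]'; python3 st.py
python3 - <<'E'
from h import *
snap("9")
E
```

```text
clock: 8.78
position: [0.5405, 0.047, 0.081]
ee_rot: [0.996, 0.09, 0.003, -0.0]
ft_force: [1.3, 1.0, 16.8]
grip_width: 0.353
tiltcorr [-0.05  0.34  0.  ] yaw 10.28 tips [0.5404 0.047  0.102 ] tip err to axis(mm) [-1.6 -0.8] F [ 1.3  1.  16.8] T [0.16 0.03 0.07] q7 0.14
clock: 9.02
position: [0.5409, 0.0468, 0.081]
ee_rot: [0.999, -0.046, 0.004, -0.001]
ft_force: [-0.5, 0.9, 17.9]
grip_width: 0.353
tiltcorr [-0.1   0.45  0.  ] yaw -5.22 tips [0.5408 0.0468 0.102 ] tip err to axis(mm) [-2.  -0.6] F [-0.5  0.9 17.9] T [0.17 0.31 0.13] q7 -0.12
```

View pics/wrist9.png

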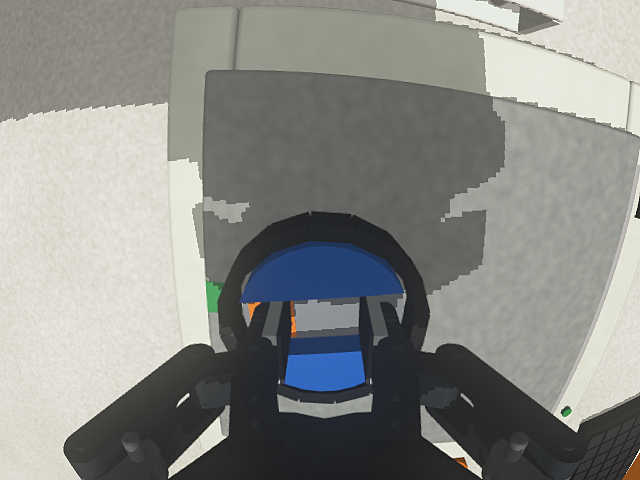

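The cam has followed: the orange end at (257,315) is now near the green mark at (212,297), a few degrees short. I'll turn on until the stop shows as torque.

```bash
python3 -m pendant '[[[-0.1,0,-0.15],[0,0.3,-4],165]]'; python3 st.py;  python3 -m pendant '[[[-0.1,0,-0.15],[0,0.1,-3],165]]'; python3 st.py;python3 -m pendant '[[[-0.1,0,-0.15],[0,0.1,-3],165]]'; python3 st.py
```

```text
clock: 9.2
position: [0.541, 0.0468, 0.081]
ee_rot: [0.996, -0.085, 0.002, -0.001]
ft_force: [-1.6, -1.7, 18.6]
grip_width: 0.353
tiltcorr [-0.12  0.29  0.  ] yaw -9.7 tips [0.5409 0.0468 0.102 ] tip err to axis(mm) [-2.1 -0.6] F [-1.6 -1.7 18.6] T [-0.33  0.4   0.12] q7 -0.19
clock: 9.32
position: [0.541, 0.0467, 0.081]
ee_rot: [0.994, -0.112, 0.003, -0.002]
ft_force: [-1.1, -1.3, 19.3]
grip_width: 0.356
tiltcorr [-0.15  0.31  0.  ] yaw -12.84 tips [0.5409 0.0467 0.102 ] tip err to axis(mm) [-2.1 -0.5] F [-1.1 -1.3 19.3] T [-0.24  0.34  0.08] q7 -0.24
clock: 9.45
position: [0.5408, 0.0462, 0.081]
ee_rot: [0.99, -0.139, 0.002, -0.002]
ft_force: [-4.8, -4.0, 22.3]
grip_width: 0.351
tiltcorr [-0.14  0.31  0.  ] yaw -15.95 tips [0.5407 0.0462 0.102 ] tip err to axis(mm) [-1.9  0. ] F [-4.8 -4.  22.3] T [-0.84  1.16  0.38] q7 -0.29
```

```bash
python3 -m pendant '[[[0,0,-0.15],[0,0.1,-3],165]]'; python3 st.py; python3 -m pendant '[[[0,0,-0.15],[0,0.1,-3],165]]'; python3 st.py
python3 - <<'E'
from h import *
snap("10")
E
```

```text
clock: 9.57
position: [0.5408, 0.0456, 0.0809]
ee_rot: [0.986, -0.165, 0.002, -0.001]
ft_force: [-8.2, -3.3, 26.8]
grip_width: 0.357
tiltcorr [-0.14  0.2   0.  ] yaw -19.04 tips [0.5408 0.0455 0.1019] tip err to axis(mm) [-2.   0.7] F [-8.2 -3.3 26.8] T [-0.43  2.13  1.  ] q7 -0.34
clock: 9.7
position: [0.5409, 0.0455, 0.081]
ee_rot: [0.982, -0.191, 0.001, -0.001]
ft_force: [-7.6, -1.1, 27.0]
grip_width: 0.352
tiltcorr [-0.14  0.1   0.  ] yaw -21.99 tips [0.5408 0.0455 0.102 ] tip err to axis(mm) [-2.   0.7] F [-7.6 -1.1 27. ] T [-0.17  1.89  2.42] q7 -0.39
```

View pics/wrist10.png

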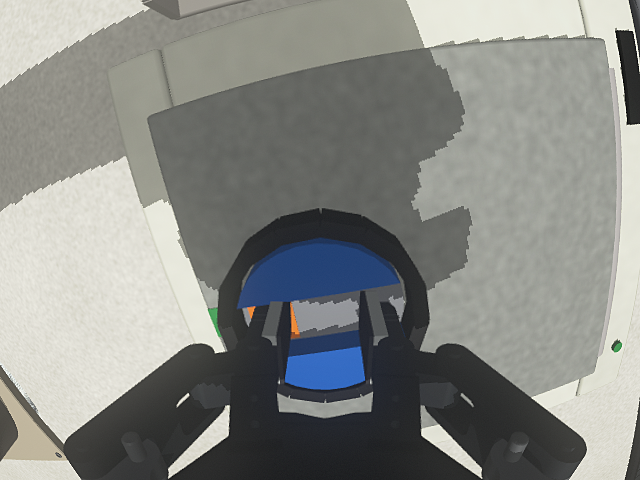

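The cam is at its hard stop: reaction moment 2.4 N m, with the slot staying put while the tool turned. I'll turn back within the slot's slack, ease off and lift straight up.

```bash
python3 -m pendant '[[[0,0,0],[0,0,6],165],[[0,0,0.1],[0,0,5],165]]'; python3 st.py; python3 -m pendant '[[[0,0,0.4],[0,0,0],165]]'; python3 st.py
```

```text
clock: 10.0
position: [0.5402, 0.0458, 0.0821]
ee_rot: [0.996, -0.094, -0.0, -0.001]
ft_force: [2.7, 2.3, 4.3]
grip_width: 0.354
tiltcorr [-0.14 -0.   -0.  ] yaw -10.76 tips [0.5402 0.0457 0.1031] tip err to axis(mm) [-1.4  0.5] F [2.7 2.3 4.3] T [ 0.35 -0.22 -0.11] q7 -0.2
clock: 10.12
position: [0.5394, 0.0457, 0.0856]
ee_rot: [0.996, -0.094, -0.001, -0.001]
ft_force: [0.5, -0.3, -0.1]
grip_width: 0.353
tiltcorr [-0.13 -0.09 -0.  ] yaw -10.79 tips [0.5394 0.0456 0.1066] tip err to axis(mm) [-0.6  0.6] F [ 0.5 -0.3 -0.1] T [0.01 0.05 0.07] q7 -0.21
```

```bash
python3 -m pendant '[[[0,0,1.5],[0,0,0],165],[[0,0,2.5],[0,0,0],165],[[0,0,4],[0,0,0],165],[[0,0,4],[0,0,0],165],[[0,0,0],[0,0,0],165]]'
python3 - <<'E'
from h import *
snap("11",("wrist","scene","top"))
d=wload("wrist11.npz");cv2.imwrite("pics/w11z.png",cv2.resize(d['pixels'][130:370,180:500,::-1],(800,600),interpolation=cv2.INTER_CUBIC))
E
```

```text
clock: 10.75
position: [0.536, 0.0445, 0.2103]
ee_rot: [0.995, -0.099, -0.004, 0.0]
ft_force: [-0.6, -1.3, -1.3]
grip_width: 0.352
```

View pics/w11z.png

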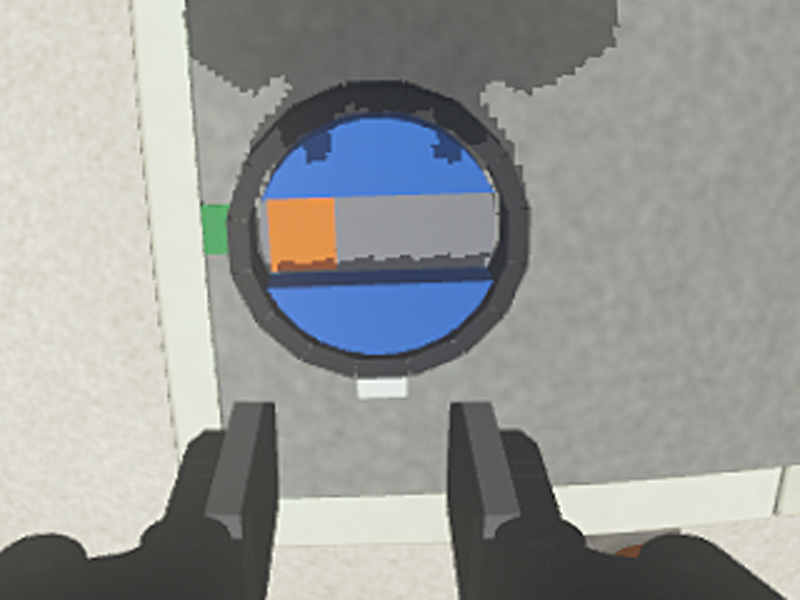

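View pics/scene11.png

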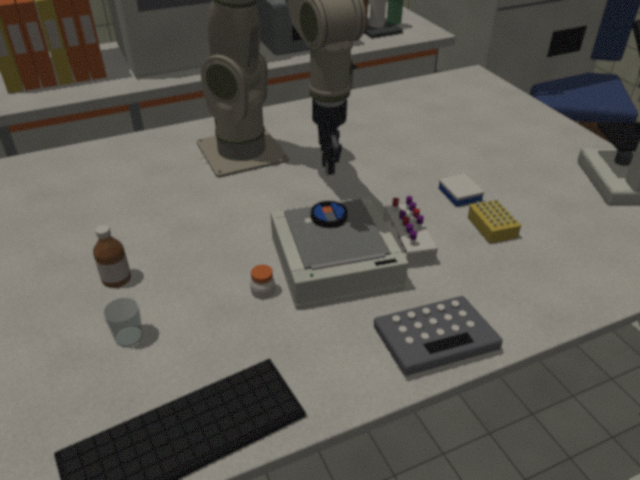

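Run:
```python
from h import *
d=wload("wrist11.npz");f=lambda X,Y:(180+X/2.5,130+Y/2.5)
ang=lambda a,b:np.degrees(np.arctan2(*(b-a)[1::-1]))
P=lambda X,Y,z:onplane(d,*f(X,Y),z)
im=d['pixels'];hsv=cv2.cvtColor(im,cv2.COLOR_RGB2HSV);H,S,V=[hsv[...,k].astype(int) for k in range(3)]
bl=((H>100)&(H<128)&(S>100)&(V>100)).astype(np.uint8);bl[:160]=0;bl[280:]=0
n,l,st,c=cv2.connectedComponentsWithStats(bl)
for j,k in enumerate(sorted([k for k in range(1,n) if st[k][4]>500],key=lambda k:c[k][1])):
    v,u=np.nonzero(l==k);cols=range(u.min()+8,u.max()-8)
    w=np.array([onplane(d,a,(v[u==a].max()+.5) if j==0 else (v[u==a].min()-.5),.1125) for a in cols])[:,:2].astype(np.float32)
    g=cv2.fitLine(w,cv2.DIST_HUBER,0,.001,.001).ravel();print("slot edge",j,np.degrees(np.arctan(g[1]/g[0])))
col=P(378,228,.1125);print("collar",col)
print("orange->far floor",ang(P(302,235,.0995),P(490,226,.0995)))
gr=P(215,229,.094);wh=P(382,388,.094);print("green->centre",ang(gr,col),"white->centre-90",ang(wh,col)-90)
# cover front edge, at z .094 (205,260)-(220,430); (188,40)
print("cover front edge", ang(P(217,425,.094),P(188,50,.094))-90)
# side rim edge of module z .085: (280,498)-(775,467)
print("side rim",ang(P(285,497,.085),P(770,468,.085)))
t0=load("top0.npz")
t=load("top11.npz");cv2.imwrite("pics/t11z.png",cv2.resize(t['pixels'][174:324,234:384,::-1],(600,600),interpolation=cv2.INTER_CUBIC))
df=np.abs(t['pixels'].astype(int)-t0['pixels']).max(2)>60
for nm,(a,b,c2,e) in dict(rack=(225,195,258,268),jar=(366,218,390,246),bottle=(460,280,500,310),beaker=(455,215,495,245),tip=(155,192,195,240),slide=(145,248,185,290)).items(): print(nm,df[b:e,a:c2].sum())
```

```text
slot edge 0 -9.886237
slot edge 1 -9.414333
collar [0.54048281 0.04911261 0.1125    ]
orange->far floor -8.31744750173345
green->centre -4.5428276250031265 white->centre-90 -9.59523915931986
cover front edge -10.180310150072572
side rim -9.037208680209433
rack 65
jar 0
bottle 0
beaker 0
tip 0
slide 0
```

View pics/t11z.png

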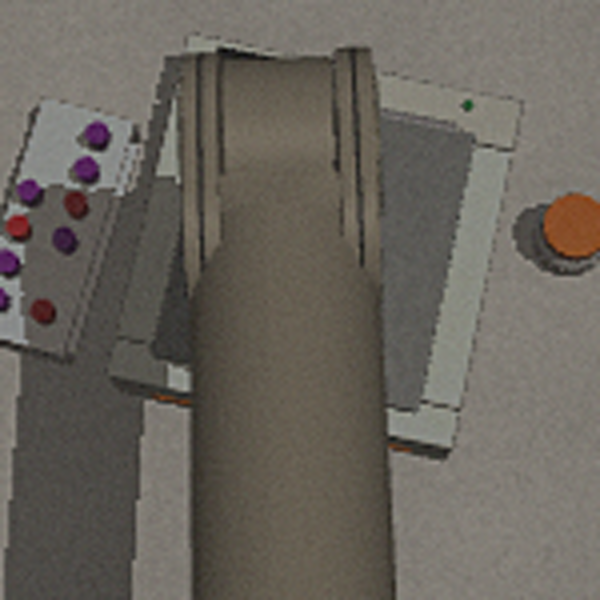

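Run:
```python
from h import *
for n in("scene0","scene11"):
    s=load(n+".npz");P=cloud(s);Q=P.reshape(-1,3)
    y=np.radians(-9.2);c=np.array([.593,.033]);l=(Q[:,:2]-c)@np.array([[np.cos(y),-np.sin(y)],[np.sin(y),np.cos(y)]])
    for x0,x1 in((-.105,-.09),(-.07,-.05),(0,.02),(.06,.08)):
        k=(l[:,0]>x0)&(l[:,0]<x1)&(abs(l[:,1])>.05)&(abs(l[:,1])<.085)&(Q[:,2]>.07)&(Q[:,2]<.15);print(n,x0,k.sum(),np.median(Q[k,2]).round(4))
from workcell import manip
print(manip.get_obs()['ft_force'].round(1),manip.get_obs()['clock'])
```

```text
scene0 -0.105 106 0.1166
scene0 -0.07 153 0.113
scene0 0 182 0.1048
scene0 0.06 195 0.098
scene11 -0.105 95 0.0969
scene11 -0.07 130 0.0965
scene11 0 162 0.0951
scene11 0.06 174 0.0946
[-0.8  0.1 -0.1] 10.9
```

```bash
python3 -c "
from workcell import manip;print(manip.hand_in())"
```

```text
the job is handed in; nothing more can be done
None
```

The cover is shut and locked, and the job is handed in. I pressed down in the cam's slot with the fingertips, held about 20 N and turned the cam clockwise. I stopped when it hit its hard stop (reaction moment rose to 2.4 N m), then lifted clear; the run took about 11 s.

**Last checks**
- **Cam:** the slot lies at about -9.4 to -9.9°, and the module's x axis measures about -9 to -10°. The orange end faces the green mark. One rougher check, the direction from the green mark to the collar centre, gave -4.5° and disagreed with the others.
- **Cover:** with the robot clear, its surface lies about 0.015 rad above shut, compared with about 0.12 rad at the start. That is within the 0.016 rad of play it has when locked.
- **Bystanders:** the jar, bottle, beaker, tip box and slide box look unchanged in the top view. The rack differs in some pixels, which I put down to the arm's shadow.

**What did not go as expected**
- **Fingertips:** they measured about 21 mm behind the reported TCP, not 17 mm ahead, so I worked from the measured value.
- **Pressing force:** it rose briefly to 108 N, under the 120 N limit, and I backed off. The cover rose about 3 mm, and I pressed it shut again before turning the cam.
- **Backing off the stop:** I turned the fingers back 11° inside the slot's slack before lifting. There was a moment of about 0.1 N m, close to the cam's friction, but the later angle check showed no visible turn back.

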